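# Set the model buildings on their plots

### The arm

A 6-joint arm with a two-finger parallel gripper is mounted at the origin on the work surface. World frame = base frame: x ahead of the robot, y to its left, z up, the work surface at z = 0. Lengths are in m, angles in degrees, forces in N, time in s.
With the tool pointing down it reaches from about 0.425 to 0.95 m from the base axis. Payload 14.7 kg.
Tool frame: the origin (TCP) lies on the centre line of the jaws, within the pads' length; the fingertips stand 17 mm ahead of it and the grasp point (between the pads) lies 2 mm behind it; z points along the fingers, y is the line along which they close (so a half turn about z gives the same grasp; the last joint's range is limited). The gripper opens to 85 mm and grips with 20 to 120 N. Pads are 22 mm wide; open, the fingers measure 114 mm over their backs; the gripper's body (76 mm by 85 mm) begins 54 mm behind the grasp point. The pads swing forward as they close: fully open they stand 13 mm farther back than shut.
Start: joints at [68.491, 27.513, 91.461, -0, 61.026, -2.67], TCP at [0.21, 0.615, 0.248] pointing down, gripper open.
Joint ranges: [-157.49, 157.49], [-46.99, 117.5], [13.45, 153.17], [-89.5, 269.5], [5.16, 153.95], [-167.48, 167.48]. Speed limits (degrees/s): [108.29, 108.29, 136.94, 172.46, 172.46, 172.46].

### API

Orientations are given as a 3x3 rotation matrix whose columns are the frame's x, y, z axes.
In Python, from rig import telemetry, optics, close_job gives the robot as it stands.
- The arm moves only by the tool servo_tool, never from a script. Its argument "series" is a list of rows, each an object of numbers: "dx", "dy", "dz": the shift along the tool's x, y, z in m; "turn": the turn about the tool's z in degrees. In form: [{"dx": .., "dy": .., "dz": .., "turn": ..}, ...]. A call has 1 to 10 rows; each row shifts and turns the commanded pose from where the row before left it, along the tool's axes as they then stand; what a row does not reach is not made up. A row lasts 1/12 s, in which the tool goes at most 41.7 mm and 7.16 degrees, less where a joint would pass 70% of its speed; a pose out of reach is approached as far as the arm can. A call is refused whole if a number of a shift passes 0.0417 or a number of a turn 7.16, either way. A call with a gripper value outside its range is refused whole. "claw" is the finger opening in m, from 0 to 0.0854, set as the call begins (left out, the last holds). The fingers move at their own pace and stop on an object; "squeeze" is the grip in N (left out, the last holds). Time passes only in rows, so rows that do not move let the fingers close. It gives the time, the measured TCP pose, the force, the opening and the grip force at its end, in the units of the state.
- telemetry.read_state(): the state, without advancing time (a new reading comes with each control period).
- optics.camera(name): name is "side" or "top"; returns (picture, depth): 480x640x3 uint8, red, green, blue; 480x640 float32, m along the optical axis (not along the pixel's ray), 0 where there is no reading.
- optics.camera_info(name): a dict with "mtx" (3x3 intrinsics, pixels), "dist_coeffs" ([k1, k2, p1, p2, k3] as OpenCV has them; the pictures are not rectified), "rvec" (rotation vector, rad) and "tvec" (3), from world to camera coordinates, as OpenCV has them. Camera axes: x right, y down, z forward; pixel columns grow to the right and rows downward; lengths in m; the calibration is good to about 2 mm. A picture is of the moment at which its call begins. camera_info takes no time and is no camera call.
- close_job(): hands the job in; it is judged then, once.
The state is a dict: "time_s": time; "qpos": joint angles; "joint_vel": joint speeds; "tau": joint torques, N m; "ee_pos": TCP position; "tcp_rot": TCP orientation; "wrist_force": force on the tool from outside, world axes, zero at the start; "wrist_torque": the same for the moment, N m; "gripper_width": opening from 0.0 (shut) to 1.0 (fully open); "gripper_force": force on a finger pad.
Only numpy, scipy, OpenCV 4.12 (cv2) and the standard library are available. Lean on these libraries where they do the work, as an engineer would, in place of code of your own. Each camera call takes 0.05 s, during which the arm holds its last target. There are 200 camera calls.

### The job

Pick out the four model buildings on the cart and stand each one upright in the middle of the plot painted in its own colour: red signal cabin on red, brass lamp hut on brass-yellow, green waiting shelter on green, blue water tank on blue. Line each building's long side up with the long side of its plot (either way round). Do not knock any building over, and leave the cream lorry and the white hill section where they are.

Things in the scene. Friction and masses are not known exactly. Their poses are not given: they have to be found in the camera images.
- signal_cabin: Red signal cabin, a model building of resin with a row of pale windows, a cream band, a gabled red roof and a chimney: 72 long x 44 wide; plain upright walls from 0 to 56 mm high, ridge at about 75, chimney top at 80 mm; about 130 g. Loose. Origin: centre of the underside; x runs along its length, y across its width (the way to grip it), z up. 
- lamp_hut: Brass lamp hut, the smallest model building, metallic yellow, with a low gabled roof and a thin round flue: 54 long x 36 wide; plain upright walls from 0 to 44 mm high, flue top at 64 mm; about 160 g. Loose. Origin: centre of the underside; x runs along its length, y across its width (the way to grip it), z up. 
- shelter: Green waiting shelter, the longest model building, flat green roof and cream window panels: 90 long x 40 wide (the roof slab, from 44 to 48 mm high, 42 wide), 50 mm high in all; about 90 g. Loose. Origin: centre of the underside; x runs along its length, y across its width (the way to grip it), z up. 
- water_tank: Blue water tank, a model building: a blue flat-topped tank 66 long x 48 wide, from 34 to 60 mm high (hatch top at 63), on a grey-brown masonry base 56 x 40 mm, 34 mm high; about 120 g. Grip it by the blue tank. Loose. Origin: centre of the underside; x runs along its length, y across its width (the way to grip it), z up. 
- plot_red: Fixed flat pale plywood board 112 x 74 mm, 5 mm thick, with a red painted patch 96 x 58 mm in the middle of its top: the plot for the red signal cabin. Origin: centre of the underside (the top is 5 mm higher, 5 mm above the cart top); x along the patch's long side, y along its short side.
- plot_brass: Fixed flat pale plywood board 94 x 66 mm, 5 mm thick, with a brass-yellow painted patch 78 x 50 mm in the middle of its top: the plot for the brass lamp hut. Origin: centre of the underside (the top is 5 mm higher, 5 mm above the cart top); x along the patch's long side, y along its short side.
- plot_green: Fixed flat pale plywood board 130 x 70 mm, 5 mm thick, with a green painted patch 114 x 54 mm in the middle of its top: the plot for the green waiting shelter. Origin: centre of the underside (the top is 5 mm higher, 5 mm above the cart top); x along the patch's long side, y along its short side.
- plot_blue: Fixed flat pale plywood board 96 x 70 mm, 5 mm thick, with a blue painted patch 80 x 54 mm in the middle of its top: the plot for the blue water tank. Origin: centre of the underside (the top is 5 mm higher, 5 mm above the cart top); x along the patch's long side, y along its short side.
- lorry: Cream die-cast delivery lorry on dark wheels, 102 x 42 mm, 48 mm high, loose; not a building, to be left where it stands. Origin: centre of its underside, at the ground; x along its length.
- hill: White polystyrene hill section in three steps, 96 x 76 mm, 41 mm high, loose and light; not a building, to be left where it stands. Origin: centre of the underside; x along its length.
There are look-alikes about, which are no part of the job. What is shaped like the plot_blue but pink is not meant.

How it is judged:
By the outcome, as a careful person would: the job done as asked, in the order asked, and still so for the second after the job is handed in, with the robot touching nothing.
It also fails if it takes over 104 s, if anything falls off the work surface, if the arm or the gripper's body presses on something with over 40 N, if the wrist force passes 120 N, or if a joint passes its speed limit or range.

## Working session

There is one attempt and no reset: what is moved stays moved. The work goes in short steps, Python scripts to look and compute and a tool call to move; the robot and the scene stay as the last step left them, time stands still between calls to the robot, and variables do not carry over. Pictures are saved under pics/ and viewed, at most 14 in all, crops included, and the job is handed in when it is done.

Besides the shell and the picture viewer there is one more tool, called as name([rows], argument=value, ...), one row to a line, values as JSON. servo_tool: Moves the arm, as the interface text tells. Its arguments: {"type":"object","properties":{"series":{"type":"array"},"claw":{"type":"number"},"squeeze":{"type":"number"}},"required":["series"]}

```bash
ls; mkdir -p pics; python3 - <<'E'
from rig import telemetry, optics
import cv2,numpy as np
np.set_printoptions(precision=4,suppress=True)
s=telemetry.read_state(); print(s)
for n in("top","side"):
    p,d=optics.camera(n); cv2.imwrite(f"pics/{n}0.png",p[:,:,::-1]); np.save(f"{n}0.npy",d); print(n,optics.camera_info(n))
E
```

```text
pics
{'time_s': 0.0, 'qpos': array([68.4934, 27.5495, 91.4955,  0.0003, 61.0248, -2.6716]), 'joint_vel': array([-0.0785, -0.016 ,  0.0561,  0.1104, -0.0563, -0.1215]), 'tau': array([ -0.0027, -95.064 , -43.021 ,  -0.0004,   0.0117,   0.0001]), 'ee_pos': array([0.2097, 0.6148, 0.2477]), 'tcp_rot': array([[-0.9465,  0.3228, -0.0005],
       [ 0.3228,  0.9465, -0.0011],
       [ 0.0001, -0.0012, -1.    ]]), 'wrist_force': array([ 0.278 , -0.8466, -0.2619]), 'wrist_torque': array([-0.0129, -0.0028, -0.0006]), 'gripper_force': 0.0, 'gripper_width': 1.000349600989152}
top {'mtx': array([[451.7348,   0.    , 328.2534],
       [  0.    , 451.7348, 243.7932],
       [  0.    ,   0.    ,   1.    ]]), 'dist_coeffs': array([-0.1109,  0.    ,  0.    ,  0.    ,  0.    ]), 'rvec': array([ 2.1328, -2.1007,  0.2096]), 'tvec': array([0.0053, 0.5484, 0.8234])}
side {'mtx': array([[594.9631,   0.    , 319.1914],
       [  0.    , 594.9631, 237.7268],
       [  0.    ,   0.    ,   1.    ]]), 'dist_coeffs': array([-0.1341,  0.    ,  0.    ,  0.    ,  0.    ]), 'rvec': array([ 2.1741, -0.6067,  0.3024]), 'tvec': array([-0.4829,  0.2208,  0.9535])}
```

View pics/top0.png

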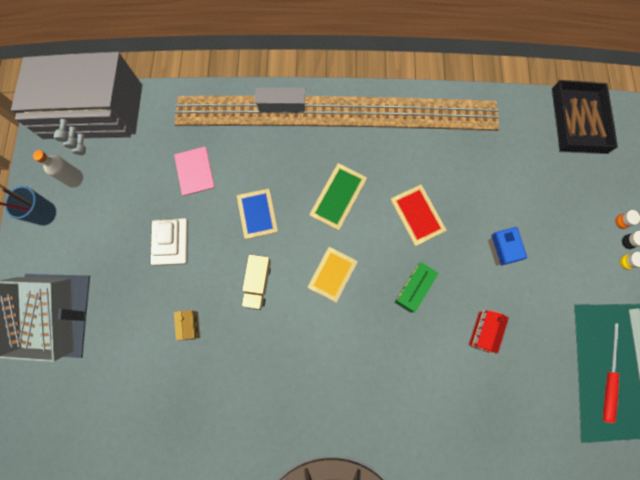

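View pics/side0.png

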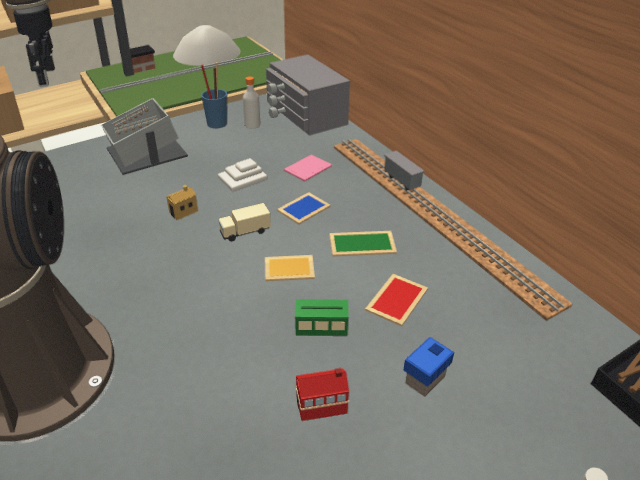

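The top view shows the red cabin at about (490,332), the brass hut at (186,325), the green shelter at (416,288) and the blue tank at (510,246). The plots are red (418,215), brass (332,275), green (338,196) and blue (257,213). The lorry is at (256,282), the hill at (168,242), and the pink decoy at (194,171). The side view shows all four buildings upright.

```bash
cat > h.py <<'E'
import cv2,numpy as np
from rig import telemetry,optics
np.set_printoptions(precision=4,suppress=True)
def cam(n):
    i=optics.camera_info(n); R,_=cv2.Rodrigues(i["rvec"]); return i["mtx"],i["dist_coeffs"],R,np.array(i["tvec"]).ravel()
def rays(n,uv):
    K,D,R,t=cam(n); q=cv2.undistortPoints(np.float64(uv).reshape(-1,1,2),K,D).reshape(-1,2)
    return np.c_[q,np.ones(len(q))],R,t
def plane(n,uv,z):
    q,R,t=rays(n,uv); d=q@R; c=-R.T@t; return c+d*((z-c[2])/d[:,2])[:,None]
def cloud(n,d,mask):
    v,u=np.nonzero(mask&(d>0)); q,R,t=rays(n,np.c_[u,v]); return (q*d[v,u][:,None]-t)@R
def rect(xy):
    (c,(w,h),a)=cv2.minAreaRect(np.float32(xy*1000))
    if w<h: w,h,a=h,w,a+90
    return np.array(c),w,h,(a+90)%180-90   # centre mm, long, short, yaw of long side
HSV={"red":[(0,8),(172,180)],"brass":[(15,26)],"green":[(50,75)],"blue":[(105,125)]}
def mask(p,col):
    h=cv2.cvtColor(p,cv2.COLOR_RGB2HSV); m=np.zeros(h.shape[:2],bool)
    for a,b in HSV[col]: m|=(h[...,0]>=a)&(h[...,0]<=b)
    return m&(h[...,1]>140)&(h[...,2]>50)
def comps(p,col,roi):
    m=mask(p,col); k=np.zeros_like(m); x0,x1,y0,y1=roi; k[y0:y1,x0:x1]=1
    n,l,s,_=cv2.connectedComponentsWithStats((m&k).astype(np.uint8))
    return [l==i for i in range(1,n) if s[i,4]>60]
E
python3 - <<'E'
from h import *
p,d=optics.camera("top")
print(-cam("top")[2].T@cam("top")[3])
g=cloud("top",d,np.pad(np.ones((20,20),bool),((350,110),(300,320)))); print("ground z",g[:,2].mean(),g[:,2].std())
for c in HSV:
    for m in comps(p,c,(140,540,150,370)):
        P=cloud("top",d,m); v,u=np.nonzero(m)
        if np.median(P[:,2])<.02:
            cs,_=cv2.findContours(m.astype(np.uint8),0,1); print(c,"plot z",np.median(P[:,2]),rect(plane("top",cs[0].reshape(-1,2),.005)[:,:2]))
        else:
            print(c,"bldg zmax",P[:,2].max(),[ (z,len(P[P[:,2]>z]),rect(P[P[:,2]>z][:,:2])) for z in (.035,.045,.055) if (P[:,2]>z).sum()>20],(u.mean(),v.mean()))
E
```

```text
[0.3754 0.0116 0.9153]
ground z 0.00020059949793595056 0.0016667389608304246
red plot z 0.004689255672752461 (array([ 624.515 , -173.1919]), 93.7732162475586, 56.22327423095703, 26.80125617980957)
red bldg zmax 0.08241200008222319 [(0.035, 874, (array([ 382.7955, -300.8413]), 72.19941711425781, 43.32490539550781, -19.96784210205078)), (0.045, 863, (array([ 382.7923, -300.8442]), 72.31813049316406, 43.04087829589844, -19.70026397705078)), (0.055, 817, (array([ 382.7397, -300.9924]), 72.27622985839844, 42.82461929321289, -19.795135498046875))] (np.float64(490.1077235772358), np.float64(331.1493902439024))
brass plot z 0.005144491522241555 (array([496.0169,   4.6807]), 76.78759002685547, 49.641231536865234, -26.677635192871094)
brass bldg zmax 0.06634836559458723 [(0.035, 505, (array([386.831 , 288.3058]), 51.94186782836914, 34.8737678527832, 6.149515151977539)), (0.045, 446, (array([386.5075, 288.0824]), 52.07611846923828, 34.36724853515625, 8.350940704345703)), (0.055, 36, (array([386.4323, 289.8419]), 45.65127944946289, 9.304529190063477, 7.245733737945557))] (np.float64(185.38361266
[... 308 characters left out ...]
, 896, (array([ 468.3377, -159.7507]), 89.7476577758789, 40.31633377075195, -31.897212982177734))] (np.float64(416.97796432318995), np.float64(287.34942287513115))
blue plot z 0.004666049579610804 (array([621.4082, 164.7231]), 75.00048065185547, 49.59611892700195, 13.346363067626953)
blue bldg zmax 0.06633094591173129 [(0.035, 871, (array([ 550.6196, -345.1622]), 65.08187866210938, 49.97924041748047, 15.563248634338379)), (0.045, 831, (array([ 550.6196, -345.1622]), 65.08187866210938, 49.97924041748047, 15.563248634338379)), (0.055, 759, (array([ 550.5378, -345.8599]), 65.18000030517578, 48.15015411376953, 14.666062355041504))] (np.float64(508.84703196347033), np.float64(245.55251141552512))
```

servo_tool([
  {"dx": -0.033, "dy": -0.0195},
  {"dx": -0.033, "dy": -0.0195},
  {"dx": -0.033, "dy": -0.0195},
  {"dx": -0.033, "dy": -0.0195},
  {"dx": -0.033, "dy": -0.0195},
  {"dx": -0.033, "dy": -0.0195},
  {"dx": -0.033, "dy": -0.0195},
  {"dx": -0.033, "dy": -0.0195},
  {"dx": -0.033, "dy": -0.0195},
  {"dx": -0.033, "dy": -0.0195},
], claw=0.0854, squeeze=40)

```text
validation failed for argument at $.se...
```

servo_tool([
  {"dx": -0.0143, "dy": -0.0294},
  {"dx": -0.0143, "dy": -0.0294},
  {"dx": -0.0143, "dy": -0.0294},
  {"dx": -0.0143, "dy": -0.0294},
  {"dx": -0.0143, "dy": -0.0294},
  {"dx": -0.0143, "dy": -0.0294},
  {"dx": -0.0143, "dy": -0.0294},
  {"dx": -0.0143, "dy": -0.0294},
  {"dx": -0.0143, "dy": -0.0294},
  {"dx": -0.0143, "dy": -0.0294},
])

```text
validation failed for argument at $.se...
```

servo_tool([
  {"dx": 0.0014, "dy": -0.0323},
  {"dx": 0.0014, "dy": -0.0323},
  {"dx": 0.0014, "dy": -0.0323},
  {"dx": 0.0014, "dy": -0.0323},
  {"dx": 0.0014, "dy": -0.0323},
  {"dx": 0.0014, "dy": -0.0323},
  {"dx": 0.0014, "dy": -0.0323},
  {"dx": 0.0014, "dy": -0.0323},
  {"dx": 0.0014, "dy": -0.0323},
  {"dx": 0.0014, "dy": -0.0323},
])

```text
validation failed for argument at $.se...
```

```bash
cat > go.py <<'E'
# usage: go.py x y z a  (m, deg; a = heading of tool x): shift in the present tool frame, and turn
import sys; from h import *
s=telemetry.read_state(); R=s["tcp_rot"]; x,y,z,a=map(float,sys.argv[1:5])
now=np.degrees(np.arctan2(R[1,0],R[0,0])); d=np.array([x,y,z])-s["ee_pos"]
turn=-((a-now+180)%360-180); c=np.radians(a); Rn=np.array([[np.cos(c),np.sin(c),0],[np.sin(c),-np.cos(c),0],[0,0,-1]])
print("t",s["time_s"],"pos",s["ee_pos"],"head",now%360,"tilt",R[:,2],"F",s["wrist_force"],"w",s["gripper_width"]*85.4,s["gripper_force"])
print("shift, present axes",R.T@d,"| turn",turn,"| shift, axes after turn",Rn.T@d, "q",s["qpos"])
E
python3 go.py .3828 -.301 .040 160.2
```

```text
t 0.15 pos [0.2098 0.6149 0.2478] head 161.1583379923518 tilt [-0.0003 -0.0008 -1.    ] F [-0.0963 -0.3866  0.3121] w 85.16929833892236 0.0
shift, present axes [-0.4596 -0.8108  0.2085] | turn 0.958337992351801 | shift, axes after turn [-0.473  -0.8032  0.2078] q [68.4889 27.5408 91.4857  0.0008 61.025  -2.6698]
```

servo_tool([
  {"dx": -0.033, "dy": -0.0195, "dz": 0, "turn": 0},
  {"dx": -0.033, "dy": -0.0195, "dz": 0, "turn": 0},
  {"dx": -0.033, "dy": -0.0195, "dz": 0, "turn": 0},
  {"dx": -0.033, "dy": -0.0195, "dz": 0, "turn": 0},
  {"dx": -0.033, "dy": -0.0195, "dz": 0, "turn": 0},
  {"dx": -0.033, "dy": -0.0195, "dz": 0, "turn": 0},
  {"dx": -0.033, "dy": -0.0195, "dz": 0, "turn": 0},
  {"dx": -0.033, "dy": -0.0195, "dz": 0, "turn": 0},
  {"dx": -0.033, "dy": -0.0195, "dz": 0, "turn": 0},
  {"dx": -0.033, "dy": -0.0195, "dz": 0, "turn": 0},
], claw=0.085, squeeze=40)

```text
time_s: 0.98
ee_pos: [0.4601, 0.3224, 0.2483]
tcp_rot: [[-0.946, 0.323, -0.0], [0.323, 0.946, -0.0], [0.0, -0.0, -1.0]]
wrist_force: [1.0, -0.6, 0.1]
gripper_width: 0.996
gripper_force: 0.0
```

servo_tool([
  {"dx": -0.0143, "dy": -0.0294, "dz": 0, "turn": 0},
  {"dx": -0.0143, "dy": -0.0294, "dz": 0, "turn": 0},
  {"dx": -0.0143, "dy": -0.0294, "dz": 0, "turn": 0},
  {"dx": -0.0143, "dy": -0.0294, "dz": 0, "turn": 0},
  {"dx": -0.0143, "dy": -0.0294, "dz": 0, "turn": 0},
  {"dx": -0.0143, "dy": -0.0294, "dz": 0, "turn": 0},
  {"dx": -0.0143, "dy": -0.0294, "dz": 0, "turn": 0},
  {"dx": -0.0143, "dy": -0.0294, "dz": 0, "turn": 0},
  {"dx": -0.0143, "dy": -0.0294, "dz": 0, "turn": 0},
  {"dx": -0.0143, "dy": -0.0294, "dz": 0, "turn": 0},
])

```text
time_s: 1.82
ee_pos: [0.4994, -0.002, 0.2483]
tcp_rot: [[-0.946, 0.323, -0.0], [0.323, 0.946, 0.0], [0.0, -0.0, -1.0]]
wrist_force: [0.2, 0.9, -0.9]
gripper_width: 0.993
gripper_force: 0.0
```

servo_tool([
  {"dx": 0.0014, "dy": -0.0323, "dz": 0, "turn": 0},
  {"dx": 0.0014, "dy": -0.0323, "dz": 0, "turn": 0},
  {"dx": 0.0014, "dy": -0.0323, "dz": 0, "turn": 0},
  {"dx": 0.0014, "dy": -0.0323, "dz": 0, "turn": 0},
  {"dx": 0.0014, "dy": -0.0323, "dz": 0, "turn": 0},
  {"dx": 0.0014, "dy": -0.0323, "dz": 0, "turn": 0},
  {"dx": 0.0014, "dy": -0.0323, "dz": 0, "turn": 0},
  {"dx": 0.0014, "dy": -0.0323, "dz": 0, "turn": 0},
  {"dx": 0.0014, "dy": -0.0323, "dz": 0, "turn": 0},
  {"dx": 0.0014, "dy": -0.0323, "dz": 0, "turn": 0},
])

```text
time_s: 2.65
ee_pos: [0.3811, -0.3029, 0.2483]
tcp_rot: [[-0.946, 0.323, -0.0], [0.323, 0.946, 0.0], [0.0, 0.0, -1.0]]
wrist_force: [1.4, -1.3, 0.3]
gripper_width: 0.992
gripper_force: 0.0
```

```bash
python3 go.py .3828 -.301 .040 160.2
```

```text
t 2.65 pos [ 0.3811 -0.3029  0.2483] head 161.15892727394345 tilt [-0.0001  0.0001 -1.    ] F [ 1.4203 -1.306   0.3109] w 84.71063476259458 0.0
shift, present axes [-0.001   0.0023  0.2083] | turn 0.9589272739434591 | shift, axes after turn [-0.001   0.0023  0.2083] q [ -42.0411   14.4752  112.3323    0.0003   53.1975 -113.2002]
```

Tracking is accurate. I'll descend and grip the cabin.

servo_tool([
  {"dx": -0.001, "dy": 0.0023, "dz": 0.0283, "turn": 1.0},
  {"dx": 0, "dy": 0, "dz": 0.03, "turn": 0},
  {"dx": 0, "dy": 0, "dz": 0.03, "turn": 0},
  {"dx": 0, "dy": 0, "dz": 0.03, "turn": 0},
  {"dx": 0, "dy": 0, "dz": 0.03, "turn": 0},
  {"dx": 0, "dy": 0, "dz": 0.02, "turn": 0},
  {"dx": 0, "dy": 0, "dz": 0.02, "turn": 0},
  {"dx": 0, "dy": 0, "dz": 0.01, "turn": 0},
  {"dx": 0, "dy": 0, "dz": 0.01, "turn": 0},
  {"dx": 0, "dy": 0, "dz": 0, "turn": 0},
])

```text
time_s: 3.48
ee_pos: [0.3833, -0.2993, 0.0388]
tcp_rot: [[-0.941, 0.339, -0.001], [0.339, 0.941, 0.001], [0.002, 0.001, -1.0]]
wrist_force: [0.5, 0.6, -0.6]
gripper_width: 0.997
gripper_force: 0.0
```

servo_tool([
  {"dx": 0, "dy": 0, "dz": 0, "turn": 0},
  {"dx": 0, "dy": 0, "dz": 0, "turn": 0},
  {"dx": 0, "dy": 0, "dz": 0, "turn": 0},
  {"dx": 0, "dy": 0, "dz": 0, "turn": 0},
  {"dx": 0, "dy": 0, "dz": 0, "turn": 0},
  {"dx": 0, "dy": 0, "dz": 0, "turn": 0},
  {"dx": 0, "dy": 0, "dz": 0, "turn": 0},
  {"dx": 0, "dy": 0, "dz": 0, "turn": 0},
  {"dx": 0, "dy": 0, "dz": 0, "turn": 0},
  {"dx": 0, "dy": 0, "dz": 0, "turn": 0},
], claw=0.03, squeeze=30)

```text
time_s: 4.32
ee_pos: [0.3843, -0.3001, 0.041]
tcp_rot: [[-0.941, 0.339, 0.001], [0.339, 0.941, -0.001], [-0.002, -0.001, -1.0]]
wrist_force: [-0.9, -0.3, 7.9]
gripper_width: 0.514
gripper_force: 30.3
```

servo_tool([
  {"dx": 0, "dy": 0, "dz": -0.01, "turn": 0},
  {"dx": 0, "dy": 0, "dz": -0.02, "turn": 0},
  {"dx": 0, "dy": 0, "dz": -0.03, "turn": 0},
  {"dx": 0, "dy": 0, "dz": -0.03, "turn": 0},
  {"dx": 0, "dy": 0, "dz": -0.01, "turn": 0},
])

```text
time_s: 4.73
ee_pos: [0.3849, -0.3006, 0.1443]
tcp_rot: [[-0.941, 0.339, 0.004], [0.339, 0.941, -0.003], [-0.004, -0.002, -1.0]]
wrist_force: [0.9, -1.1, 0.0]
gripper_width: 0.511
gripper_force: 31.5
```

servo_tool([
  {"dx": -0.0184, "dy": 0.0202, "dz": 0, "turn": 0},
  {"dx": -0.0184, "dy": 0.0202, "dz": 0, "turn": 0},
  {"dx": -0.0184, "dy": 0.0202, "dz": 0, "turn": 0},
  {"dx": -0.0184, "dy": 0.0202, "dz": 0, "turn": 0},
  {"dx": -0.0184, "dy": 0.0202, "dz": 0, "turn": 0},
  {"dx": -0.0184, "dy": 0.0202, "dz": 0, "turn": 0},
  {"dx": -0.0184, "dy": 0.0202, "dz": 0, "turn": 0},
  {"dx": -0.0184, "dy": 0.0202, "dz": 0, "turn": 0},
  {"dx": -0.0184, "dy": 0.0202, "dz": 0, "turn": 0},
  {"dx": -0.0184, "dy": 0.0202, "dz": 0, "turn": 0},
])

```text
time_s: 5.57
ee_pos: [0.6264, -0.1712, 0.1407]
tcp_rot: [[-0.941, 0.339, 0.0], [0.339, 0.941, -0.0], [-0.0, -0.0, -1.0]]
wrist_force: [0.3, 0.2, -1.3]
gripper_width: 0.508
gripper_force: 31.5
```

servo_tool([
  {"dx": 0, "dy": 0, "dz": 0, "turn": -5.8},
  {"dx": 0, "dy": 0, "dz": 0, "turn": -5.8},
  {"dx": 0, "dy": 0, "dz": 0, "turn": -5.8},
  {"dx": 0, "dy": 0, "dz": 0, "turn": -5.8},
  {"dx": 0, "dy": 0, "dz": 0, "turn": -5.8},
  {"dx": 0, "dy": 0, "dz": 0, "turn": -5.8},
  {"dx": 0, "dy": 0, "dz": 0, "turn": -5.8},
  {"dx": 0, "dy": 0, "dz": 0, "turn": -5.8},
  {"dx": 0, "dy": 0, "dz": 0, "turn": 0},
  {"dx": 0, "dy": 0, "dz": 0, "turn": 0},
])

```text
time_s: 6.4
ee_pos: [0.6253, -0.1721, 0.1404]
tcp_rot: [[-0.896, -0.444, 0.0], [-0.444, 0.896, -0.0], [-0.0, -0.0, -1.0]]
wrist_force: [-0.4, -0.3, -1.1]
gripper_width: 0.508
gripper_force: 31.4
```

```bash
python3 go.py .6255 -.1727 .046 206.8
```

```text
t 6.4 pos [ 0.6253 -0.1721  0.1404] head 206.38226163592674 tilt [ 0.0002 -0.0001 -1.    ] F [-0.4248 -0.3188 -1.1209] w 43.342351864379154 31.448898911476135
shift, present axes [ 0.0001 -0.0006  0.0945] | turn -0.41773836407332965 | shift, axes after turn [ 0.0001 -0.0007  0.0944] q [ -18.0618   34.0258   97.1033   -0.001    48.86   -134.4434]
```

servo_tool([
  {"dx": 0, "dy": -0.0006, "dz": 0.02, "turn": -0.4},
  {"dx": 0, "dy": 0, "dz": 0.025, "turn": 0},
  {"dx": 0, "dy": 0, "dz": 0.02, "turn": 0},
  {"dx": 0, "dy": 0, "dz": 0.015, "turn": 0},
  {"dx": 0, "dy": 0, "dz": 0.007, "turn": 0},
  {"dx": 0, "dy": 0, "dz": 0.003, "turn": 0},
  {"dx": 0, "dy": 0, "dz": 0.002, "turn": 0},
  {"dx": 0, "dy": 0, "dz": 0, "turn": 0},
  {"dx": 0, "dy": 0, "dz": 0, "turn": 0},
  {"dx": 0, "dy": 0, "dz": 0, "turn": 0},
])

```text
time_s: 7.23
ee_pos: [0.6262, -0.1728, 0.0489]
tcp_rot: [[-0.891, -0.453, 0.001], [-0.453, 0.891, -0.0], [-0.001, -0.001, -1.0]]
wrist_force: [-0.4, -0.0, -1.2]
gripper_width: 0.507
gripper_force: 31.4
```

servo_tool([
  {"dx": 0, "dy": 0, "dz": 0.001, "turn": 0},
  {"dx": 0, "dy": 0, "dz": 0.001, "turn": 0},
  {"dx": 0, "dy": 0, "dz": 0, "turn": 0},
])

```text
time_s: 7.48
ee_pos: [0.6257, -0.1727, 0.0461]
tcp_rot: [[-0.891, -0.453, 0.0], [-0.453, 0.891, -0.0], [-0.0, -0.0, -1.0]]
wrist_force: [-0.0, -0.5, -0.8]
gripper_width: 0.507
gripper_force: 31.5
```

servo_tool([
  {"dx": 0, "dy": 0, "dz": 0.001, "turn": 0},
  {"dx": 0, "dy": 0, "dz": 0, "turn": 0},
  {"dx": 0, "dy": 0, "dz": 0, "turn": 0},
])

```text
time_s: 7.73
ee_pos: [0.6257, -0.1727, 0.046]
tcp_rot: [[-0.891, -0.453, 0.0], [-0.453, 0.891, -0.0], [-0.0, -0.0, -1.0]]
wrist_force: [-5.6, 1.7, 15.2]
gripper_width: 0.512
gripper_force: 33.5
```

servo_tool([
  {"dx": 0, "dy": 0, "dz": 0.0005, "turn": 0},
  {"dx": 0, "dy": 0, "dz": 0, "turn": 0},
  {"dx": 0, "dy": 0, "dz": 0, "turn": 0},
])

```text
time_s: 7.98
ee_pos: [0.6257, -0.1727, 0.046]
tcp_rot: [[-0.891, -0.453, 0.0], [-0.453, 0.891, -0.0], [-0.0, -0.0, -1.0]]
wrist_force: [-8.5, 2.0, 23.9]
gripper_width: 0.511
gripper_force: 34.4
```

servo_tool([
  {"dx": 0, "dy": 0, "dz": -0.001, "turn": 0},
  {"dx": 0, "dy": 0, "dz": 0, "turn": 0},
])

```text
time_s: 8.15
ee_pos: [0.6258, -0.1727, 0.046]
tcp_rot: [[-0.891, -0.453, 0.001], [-0.453, 0.891, -0.0], [-0.0, -0.0, -1.0]]
wrist_force: [-3.8, 1.3, 14.7]
gripper_width: 0.512
gripper_force: 33.5
```

servo_tool([
  {"dx": 0, "dy": 0, "dz": 0, "turn": 0},
  {"dx": 0, "dy": 0, "dz": 0, "turn": 0},
  {"dx": 0, "dy": 0, "dz": 0, "turn": 0},
  {"dx": 0, "dy": 0, "dz": 0, "turn": 0},
  {"dx": 0, "dy": 0, "dz": 0, "turn": 0},
  {"dx": 0, "dy": 0, "dz": 0, "turn": 0},
], claw=0.065)

```text
time_s: 8.65
ee_pos: [0.6256, -0.1726, 0.0454]
tcp_rot: [[-0.891, -0.453, -0.0], [-0.453, 0.891, 0.0], [0.0, 0.0, -1.0]]
wrist_force: [0.0, 0.5, 0.2]
gripper_width: 0.762
gripper_force: 0.0
```

servo_tool([
  {"dx": 0, "dy": 0, "dz": -0.01, "turn": 0},
  {"dx": 0, "dy": 0, "dz": -0.02, "turn": 0},
  {"dx": 0, "dy": 0, "dz": -0.03, "turn": 0},
  {"dx": 0, "dy": 0, "dz": -0.03, "turn": 0},
  {"dx": 0, "dy": 0, "dz": -0.03, "turn": 0},
  {"dx": 0, "dy": 0, "dz": -0.01, "turn": 0},
])

```text
time_s: 9.15
ee_pos: [0.6274, -0.1732, 0.1807]
tcp_rot: [[-0.891, -0.453, 0.005], [-0.453, 0.891, -0.002], [-0.004, -0.004, -1.0]]
wrist_force: [1.1, -0.5, 0.7]
gripper_width: 0.762
gripper_force: 0.0
```

```bash
python3 go.py .3867 .2882 .2 187; python3 - <<'E'
from h import *
p,d=optics.camera("side"); cv2.imwrite("pics/s1.png",p[200:440,250:570,::-1])
p,d=optics.camera("top"); cv2.imwrite("pics/t1.png",p[:,:,::-1])
# better hut yaw
for m in comps(p,"brass",(140,230,290,370)):
    P=cloud("top",d,m); P=P[P[:,2]>.04][:,:2]; w,V=np.linalg.eigh(np.cov(P.T)); print(P.mean(0),np.degrees(np.arctan2(*V[::-1,1])),np.sqrt(12*w),rect(P))
E
```

```text
t 9.15 pos [ 0.6274 -0.1732  0.1807] head 206.96483670517216 tilt [ 0.0053 -0.0017 -1.    ] F [ 1.115  -0.4954  0.6832] w 65.06416551561622 0.0
shift, present axes [ 0.0053  0.5203 -0.0214] | turn 19.96483670517216 | shift, axes after turn [ 0.1827  0.4873 -0.0193] q [ -18.1      31.3708   95.3024    0.001    53.0047 -135.065 ]
```

View pics/s1.png

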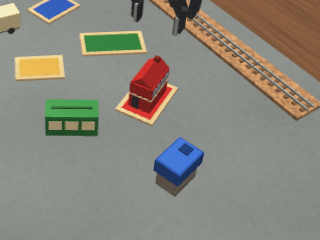

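The side crop shows the cabin upright within the red patch at about (150,85). Next I'll check the top view.

View pics/t1.png

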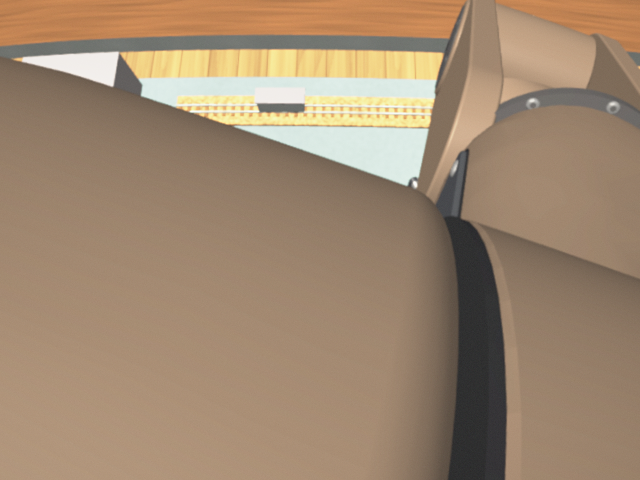

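The arm blocks the top camera in this pose, so I'll refine the hut yaw from the first picture.

servo_tool([
  {"dx": 0, "dy": 0.036, "dz": 0, "turn": 0},
  {"dx": 0, "dy": 0.036, "dz": 0, "turn": 0},
  {"dx": 0, "dy": 0.036, "dz": 0, "turn": 0},
  {"dx": 0, "dy": 0.036, "dz": 0, "turn": 0},
  {"dx": 0, "dy": 0.036, "dz": 0, "turn": 0},
  {"dx": 0, "dy": 0.036, "dz": 0, "turn": 0},
  {"dx": 0, "dy": 0.036, "dz": 0, "turn": 0},
  {"dx": 0, "dy": 0.036, "dz": 0, "turn": 0},
  {"dx": 0, "dy": 0.036, "dz": 0, "turn": 0},
  {"dx": 0, "dy": 0.036, "dz": 0, "turn": 0},
], claw=0.085)

```text
time_s: 10.08
ee_pos: [0.4607, 0.1493, 0.1747]
tcp_rot: [[-0.891, -0.453, -0.001], [-0.453, 0.891, -0.0], [0.001, 0.0, -1.0]]
wrist_force: [0.9, 0.4, 0.1]
gripper_width: 0.995
gripper_force: 0.0
```

servo_tool([
  {"dx": 0.001, "dy": 0.032, "dz": 0, "turn": 0},
  {"dx": 0.001, "dy": 0.032, "dz": 0, "turn": 0},
  {"dx": 0.001, "dy": 0.032, "dz": 0, "turn": 0},
  {"dx": 0.001, "dy": 0.032, "dz": 0, "turn": 0},
  {"dx": 0.001, "dy": 0.032, "dz": 0, "turn": 0},
  {"dx": 0, "dy": 0, "dz": 0, "turn": 6},
  {"dx": 0, "dy": 0, "dz": 0, "turn": 6},
  {"dx": 0, "dy": 0, "dz": 0, "turn": 6},
  {"dx": 0, "dy": 0, "dz": 0, "turn": 0},
  {"dx": 0, "dy": 0, "dz": 0, "turn": 0},
])

```text
time_s: 10.92
ee_pos: [0.385, 0.2883, 0.1749]
tcp_rot: [[-0.987, -0.159, -0.001], [-0.159, 0.987, -0.001], [0.001, -0.001, -1.0]]
wrist_force: [-0.3, 0.8, -0.9]
gripper_width: 0.995
gripper_force: 0.0
```

```bash
python3 - <<'E'
from h import *
p=cv2.imread("pics/top0.png")[:,:,::-1].copy(); d=np.load("top0.npy")
for c,roi,z in(("brass",(140,230,290,370),.04),("green",(380,450,250,320),.04),("blue",(480,540,215,275),.05),("red",(460,515,300,365),.05)):
  for m in comps(p,c,roi):
    P=cloud("top",d,m); P=P[P[:,2]>z][:,:2]; w,V=np.linalg.eigh(np.cov(P.T)); print(c,P.mean(0),np.degrees(np.arctan2(V[1,1],V[0,1])),np.sqrt(12*w),rect(P))
E
python3 go.py .3867 .2882 .03 188
```

```text
brass [0.3869 0.2864] -170.8094228543682 [0.0335 0.0516] (array([386.6391, 288.5783]), 52.30910873413086, 34.96212387084961, 8.141681671142578)
green [ 0.4672 -0.1597] 147.94295214854364 [0.0392 0.09  ] (array([ 468.3711, -159.919 ]), 89.52778625488281, 40.42751693725586, -31.653926849365234)
blue [ 0.5499 -0.3436] -164.93073904559103 [0.0496 0.0648] (array([ 550.7578, -345.516 ]), 65.19024658203125, 48.982810974121094, 14.942011833190918)
red [ 0.3831 -0.2974] 161.37709631883772 [0.0399 0.0721] (array([ 382.6747, -301.2096]), 71.83544158935547, 42.87959671020508, -20.5150146484375)
t 10.9167 pos [0.385  0.2883 0.1749] head 189.15242087397036 tilt [-0.0011 -0.0007 -1.    ] F [-0.3086  0.7815 -0.8721] w 84.99601078841434 0.0
shift, present axes [-0.0019 -0.0003  0.1449] | turn 1.1524208739704136 | shift, axes after turn [-0.0017 -0.0003  0.1449] q [ 33.2159  19.8951 117.4709   0.0001  42.7075 -65.9366]
```

servo_tool([
  {"dx": -0.0018, "dy": -0.0003, "dz": 0.02, "turn": 0.9},
  {"dx": 0, "dy": 0, "dz": 0.03, "turn": 0},
  {"dx": 0, "dy": 0, "dz": 0.03, "turn": 0},
  {"dx": 0, "dy": 0, "dz": 0.025, "turn": 0},
  {"dx": 0, "dy": 0, "dz": 0.02, "turn": 0},
  {"dx": 0, "dy": 0, "dz": 0.01, "turn": 0},
  {"dx": 0, "dy": 0, "dz": 0.0095, "turn": 0},
  {"dx": 0, "dy": 0, "dz": 0, "turn": 0},
  {"dx": 0, "dy": 0, "dz": 0, "turn": 0},
])

```text
time_s: 11.67
ee_pos: [0.3874, 0.2885, 0.0312]
tcp_rot: [[-0.99, -0.141, -0.0], [-0.141, 0.99, -0.0], [0.0, -0.0, -1.0]]
wrist_force: [-0.2, -0.2, 0.9]
gripper_width: 1.0
gripper_force: 0.0
```

servo_tool([
  {"dx": 0, "dy": 0, "dz": 0, "turn": 0},
  {"dx": 0, "dy": 0, "dz": 0, "turn": 0},
  {"dx": 0, "dy": 0, "dz": 0, "turn": 0},
  {"dx": 0, "dy": 0, "dz": 0, "turn": 0},
  {"dx": 0, "dy": 0, "dz": 0, "turn": 0},
  {"dx": 0, "dy": 0, "dz": 0, "turn": 0},
  {"dx": 0, "dy": 0, "dz": 0, "turn": 0},
  {"dx": 0, "dy": 0, "dz": 0, "turn": 0},
  {"dx": 0, "dy": 0, "dz": 0, "turn": 0},
  {"dx": 0, "dy": 0, "dz": 0, "turn": 0},
], claw=0.022)

```text
time_s: 12.5
ee_pos: [0.3876, 0.2888, 0.0317]
tcp_rot: [[-0.99, -0.14, 0.001], [-0.14, 0.99, 0.001], [-0.001, 0.001, -1.0]]
wrist_force: [-1.2, -0.0, 10.0]
gripper_width: 0.417
gripper_force: 29.5
```

servo_tool([
  {"dx": 0, "dy": 0, "dz": 0, "turn": 0},
  {"dx": 0, "dy": 0, "dz": 0, "turn": 0},
])

```text
time_s: 12.67
ee_pos: [0.3876, 0.2888, 0.0317]
tcp_rot: [[-0.99, -0.14, 0.001], [-0.14, 0.99, 0.001], [-0.001, 0.001, -1.0]]
wrist_force: [-0.3, -1.0, 10.6]
gripper_width: 0.421
gripper_force: 29.5
```

```bash
python3 go.py .496 .0047 .03 153.3
```

```text
t 12.6667 pos [0.3876 0.2888 0.0317] head 188.06296899488123 tilt [ 0.001   0.0007 -1.    ] F [-0.3265 -0.9741 10.6091] w 35.928353666598746 29.472838640213013
shift, present axes [-0.0674 -0.2965  0.0016] | turn 34.76296899488125 | shift, axes after turn [-0.2245 -0.2051  0.0017] q [ 33.0945  34.6173 122.5021   0.0021  22.8127 -64.9705]
```

servo_tool([
  {"dx": 0, "dy": 0, "dz": -0.01, "turn": 0},
  {"dx": 0, "dy": 0, "dz": -0.02, "turn": 0},
  {"dx": 0, "dy": 0, "dz": -0.03, "turn": 0},
  {"dx": 0, "dy": 0, "dz": -0.03, "turn": 0},
  {"dx": 0, "dy": 0, "dz": -0.01, "turn": 0},
])

```text
time_s: 13.08
ee_pos: [0.3883, 0.2893, 0.1349]
tcp_rot: [[-0.99, -0.14, 0.003], [-0.14, 0.99, 0.002], [-0.004, 0.002, -1.0]]
wrist_force: [2.5, 1.8, -1.3]
gripper_width: 0.415
gripper_force: 31.5
```

servo_tool([
  {"dx": -0.0068, "dy": -0.0297, "dz": 0, "turn": 0},
  {"dx": -0.0068, "dy": -0.0297, "dz": 0, "turn": 0},
  {"dx": -0.0068, "dy": -0.0297, "dz": 0, "turn": 0},
  {"dx": -0.0068, "dy": -0.0297, "dz": 0, "turn": 0},
  {"dx": -0.0068, "dy": -0.0297, "dz": 0, "turn": 0},
  {"dx": -0.0068, "dy": -0.0297, "dz": 0, "turn": 0},
  {"dx": -0.0068, "dy": -0.0297, "dz": 0, "turn": 0},
  {"dx": -0.0068, "dy": -0.0297, "dz": 0, "turn": 0},
  {"dx": -0.0068, "dy": -0.0297, "dz": 0, "turn": 0},
  {"dx": -0.0068, "dy": -0.0297, "dz": 0, "turn": 0},
])

```text
time_s: 13.92
ee_pos: [0.4963, 0.0025, 0.1312]
tcp_rot: [[-0.99, -0.14, -0.0], [-0.14, 0.99, 0.0], [0.0, 0.0, -1.0]]
wrist_force: [1.2, 0.1, -1.4]
gripper_width: 0.418
gripper_force: 31.4
```

servo_tool([
  {"dx": 0, "dy": 0, "dz": 0, "turn": 5.8},
  {"dx": 0, "dy": 0, "dz": 0, "turn": 5.8},
  {"dx": 0, "dy": 0, "dz": 0, "turn": 5.8},
  {"dx": 0, "dy": 0, "dz": 0, "turn": 5.8},
  {"dx": 0, "dy": 0, "dz": 0, "turn": 5.8},
  {"dx": 0, "dy": 0, "dz": 0, "turn": 5.8},
  {"dx": 0, "dy": 0, "dz": 0, "turn": 0},
  {"dx": 0, "dy": 0, "dz": 0, "turn": 0},
])

```text
time_s: 14.58
ee_pos: [0.4961, 0.004, 0.1311]
tcp_rot: [[-0.895, 0.447, -0.0], [0.447, 0.895, -0.0], [0.0, -0.0, -1.0]]
wrist_force: [0.2, 0.2, -1.9]
gripper_width: 0.417
gripper_force: 31.4
```

```bash
python3 go.py .4968 .0043 .040 153.3
```

```text
t 14.5833 pos [0.4961 0.004  0.1311] head 153.44632304699675 tilt [-0.0001 -0.     -1.    ] F [ 0.1728  0.1685 -1.8923] w 35.59869798788984 31.412168741226196
shift, present axes [-0.0005  0.0006  0.0911] | turn 0.14632304699674137 | shift, axes after turn [-0.0005  0.0006  0.0911] q [ -3.0359  24.8842 117.7555  -0.001   37.3671 -66.4814]
```

servo_tool([
  {"dx": -0.0005, "dy": 0.0006, "dz": 0.02, "turn": 0.1},
  {"dx": 0, "dy": 0, "dz": 0.025, "turn": 0},
  {"dx": 0, "dy": 0, "dz": 0.02, "turn": 0},
  {"dx": 0, "dy": 0, "dz": 0.015, "turn": 0},
  {"dx": 0, "dy": 0, "dz": 0.007, "turn": 0},
  {"dx": 0, "dy": 0, "dz": 0.004, "turn": 0},
  {"dx": 0, "dy": 0, "dz": 0.001, "turn": 0},
  {"dx": 0, "dy": 0, "dz": 0.001, "turn": 0},
  {"dx": 0, "dy": 0, "dz": 0, "turn": 0},
  {"dx": 0, "dy": 0, "dz": 0, "turn": 0},
])

```text
time_s: 15.42
ee_pos: [0.4974, 0.0043, 0.0387]
tcp_rot: [[-0.892, 0.451, 0.001], [0.451, 0.892, -0.0], [-0.001, 0.0, -1.0]]
wrist_force: [-0.5, -0.9, -1.6]
gripper_width: 0.417
gripper_force: 31.4
```

servo_tool([
  {"dx": 0, "dy": 0, "dz": 0.001, "turn": 0},
  {"dx": 0, "dy": 0, "dz": 0, "turn": 0},
  {"dx": 0, "dy": 0, "dz": 0, "turn": 0},
])

```text
time_s: 15.67
ee_pos: [0.497, 0.0043, 0.0372]
tcp_rot: [[-0.892, 0.451, 0.0], [0.451, 0.892, -0.0], [-0.0, 0.0, -1.0]]
wrist_force: [-0.0, -0.0, -1.6]
gripper_width: 0.414
gripper_force: 31.4
```

servo_tool([
  {"dx": 0, "dy": 0, "dz": 0.0005, "turn": 0},
  {"dx": 0, "dy": 0, "dz": 0, "turn": 0},
  {"dx": 0, "dy": 0, "dz": 0, "turn": 0},
])

```text
time_s: 15.92
ee_pos: [0.497, 0.0043, 0.0367]
tcp_rot: [[-0.892, 0.451, 0.0], [0.451, 0.892, -0.0], [-0.0, 0.0, -1.0]]
wrist_force: [-1.6, 0.7, 5.5]
gripper_width: 0.418
gripper_force: 32.3
```

servo_tool([
  {"dx": 0, "dy": 0, "dz": 0, "turn": 0},
  {"dx": 0, "dy": 0, "dz": 0, "turn": 0},
  {"dx": 0, "dy": 0, "dz": 0, "turn": 0},
  {"dx": 0, "dy": 0, "dz": 0, "turn": 0},
  {"dx": 0, "dy": 0, "dz": 0, "turn": 0},
  {"dx": 0, "dy": 0, "dz": 0, "turn": 0},
], claw=0.058)

```text
time_s: 16.42
ee_pos: [0.497, 0.0043, 0.0365]
tcp_rot: [[-0.892, 0.451, -0.0], [0.451, 0.892, -0.0], [0.0, -0.0, -1.0]]
wrist_force: [-0.1, -0.0, -0.2]
gripper_width: 0.681
gripper_force: 0.0
```

servo_tool([
  {"dx": 0, "dy": 0, "dz": -0.01, "turn": 0},
  {"dx": 0, "dy": 0, "dz": -0.02, "turn": 0},
  {"dx": 0, "dy": 0, "dz": -0.03, "turn": 0},
  {"dx": 0, "dy": 0, "dz": -0.03, "turn": 0},
  {"dx": 0, "dy": 0, "dz": -0.03, "turn": 0},
  {"dx": 0, "dy": 0, "dz": 0, "turn": 0},
])

```text
time_s: 16.92
ee_pos: [0.4994, 0.0042, 0.162]
tcp_rot: [[-0.892, 0.451, 0.007], [0.451, 0.892, -0.0], [-0.006, 0.003, -1.0]]
wrist_force: [2.5, -0.6, 1.2]
gripper_width: 0.679
gripper_force: 0.0
```

```bash
python3 go.py .4683 -.1598 .025 148.1;  python3 - <<'E'
from h import *
p,d=optics.camera("side"); cv2.imwrite("pics/s2.png",p[140:440,130:530,::-1])
E
```

```text
t 16.9167 pos [0.4994 0.0042 0.162 ] head 153.16474526218664 tilt [ 0.0071 -0.0004 -1.    ] F [ 2.4591 -0.567   1.2135] w 57.97199282327693 0.0
shift, present axes [-0.0454 -0.1608  0.1368] | turn 5.064745262186648 | shift, axes after turn [-0.0603 -0.1557  0.137 ] q [ -2.9909  22.1034 116.2301  -0.0003  41.2598 -66.1559]
```

View pics/s2.png

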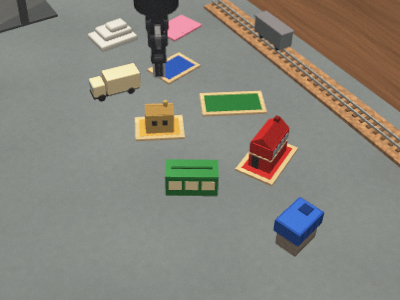

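The side crop shows the hut upright on the brass plot at about (160,120) and the cabin on red at (268,150). The lorry and hill have not moved.

servo_tool([
  {"dx": -0.008, "dy": -0.0266, "dz": 0, "turn": 0},
  {"dx": -0.008, "dy": -0.0266, "dz": 0, "turn": 0},
  {"dx": -0.008, "dy": -0.0266, "dz": 0, "turn": 0},
  {"dx": -0.008, "dy": -0.0266, "dz": 0, "turn": 0},
  {"dx": -0.008, "dy": -0.0266, "dz": 0, "turn": 0},
  {"dx": -0.008, "dy": -0.0266, "dz": 0, "turn": 0},
  {"dx": 0, "dy": 0, "dz": 0, "turn": 5},
  {"dx": 0, "dy": 0, "dz": 0, "turn": 0},
  {"dx": 0, "dy": 0, "dz": 0, "turn": 0},
], claw=0.085)

```text
time_s: 17.72
ee_pos: [0.4672, -0.1596, 0.1561]
tcp_rot: [[-0.85, 0.527, -0.001], [0.527, 0.85, 0.0], [0.001, -0.0, -1.0]]
wrist_force: [-0.1, 0.3, -0.2]
gripper_width: 0.995
gripper_force: 0.0
```

```bash
python3 go.py .4683 -.1598 .025 148.1
```

```text
t 17.7167 pos [ 0.4672 -0.1596  0.1561] head 148.21726144835785 tilt [-0.001   0.0005 -1.    ] F [-0.0613  0.3131 -0.1948] w 84.93114617567883 0.0
shift, present axes [-0.0012  0.0004  0.1311] | turn 0.11726144835785135 | shift, axes after turn [-0.001   0.0004  0.1311] q [-22.3846  22.4357 116.8681   0.0073  40.7579 -80.6074]
```

servo_tool([
  {"dx": -0.001, "dy": 0.0004, "dz": 0.02, "turn": 0},
  {"dx": 0, "dy": 0, "dz": 0.03, "turn": 0},
  {"dx": 0, "dy": 0, "dz": 0.03, "turn": 0},
  {"dx": 0, "dy": 0, "dz": 0.02, "turn": 0},
  {"dx": 0, "dy": 0, "dz": 0.016, "turn": 0},
  {"dx": 0, "dy": 0, "dz": 0.01, "turn": 0},
  {"dx": 0, "dy": 0, "dz": 0.005, "turn": 0},
  {"dx": 0, "dy": 0, "dz": 0, "turn": 0},
  {"dx": 0, "dy": 0, "dz": 0, "turn": 0},
])

```text
time_s: 18.47
ee_pos: [0.4691, -0.1597, 0.0259]
tcp_rot: [[-0.85, 0.527, 0.0], [0.527, 0.85, -0.0], [-0.0, 0.0, -1.0]]
wrist_force: [0.4, -0.5, -0.3]
gripper_width: 0.994
gripper_force: 0.0
```

servo_tool([
  {"dx": 0, "dy": 0, "dz": 0, "turn": 0},
  {"dx": 0, "dy": 0, "dz": 0, "turn": 0},
  {"dx": 0, "dy": 0, "dz": 0, "turn": 0},
  {"dx": 0, "dy": 0, "dz": 0, "turn": 0},
  {"dx": 0, "dy": 0, "dz": 0, "turn": 0},
  {"dx": 0, "dy": 0, "dz": 0, "turn": 0},
  {"dx": 0, "dy": 0, "dz": 0, "turn": 0},
  {"dx": 0, "dy": 0, "dz": 0, "turn": 0},
  {"dx": 0, "dy": 0, "dz": 0, "turn": 0},
  {"dx": 0, "dy": 0, "dz": 0, "turn": 0},
], claw=0.026, squeeze=25)

```text
time_s: 19.3
ee_pos: [0.4692, -0.1601, 0.0261]
tcp_rot: [[-0.85, 0.528, 0.001], [0.528, 0.85, -0.0], [-0.001, 0.0, -1.0]]
wrist_force: [0.1, 1.3, 8.5]
gripper_width: 0.485
gripper_force: 24.1
```

```bash
python3 go.py .6622 -.0051 .03 153
```

```text
t 19.3 pos [ 0.4692 -0.1601  0.0261] head 148.16189211076014 tilt [ 0.001  -0.0004 -1.    ] F [0.1344 1.3454 8.4826] w 41.448333001710225 24.103096425533295
shift, present axes [-0.0822  0.2335 -0.0038] | turn -4.838107889239865 | shift, axes after turn [-0.1016  0.2257 -0.0039] q [-22.3447  35.7197 120.9887   0.0023  23.2329 -80.5087]
```

servo_tool([
  {"dx": 0, "dy": 0, "dz": -0.01, "turn": 0},
  {"dx": 0, "dy": 0, "dz": -0.02, "turn": 0},
  {"dx": 0, "dy": 0, "dz": -0.03, "turn": 0},
  {"dx": 0, "dy": 0, "dz": -0.03, "turn": 0},
  {"dx": 0, "dy": 0, "dz": -0.01, "turn": 0},
  {"dx": 0, "dy": 0, "dz": 0, "turn": 0},
])

```text
time_s: 19.8
ee_pos: [0.4703, -0.1606, 0.1285]
tcp_rot: [[-0.85, 0.528, 0.005], [0.528, 0.85, -0.002], [-0.005, 0.001, -1.0]]
wrist_force: [0.8, 0.2, -0.6]
gripper_width: 0.487
gripper_force: 25.6
```

servo_tool([
  {"dx": -0.0083, "dy": 0.0234, "dz": 0, "turn": 0},
  {"dx": -0.0083, "dy": 0.0234, "dz": 0, "turn": 0},
  {"dx": -0.0083, "dy": 0.0234, "dz": 0, "turn": 0},
  {"dx": -0.0083, "dy": 0.0234, "dz": 0, "turn": 0},
  {"dx": -0.0083, "dy": 0.0234, "dz": 0, "turn": 0},
  {"dx": -0.0083, "dy": 0.0234, "dz": 0, "turn": 0},
  {"dx": -0.0083, "dy": 0.0234, "dz": 0, "turn": 0},
  {"dx": -0.0083, "dy": 0.0234, "dz": 0, "turn": 0},
  {"dx": -0.0083, "dy": 0.0234, "dz": 0, "turn": 0},
  {"dx": -0.0083, "dy": 0.0234, "dz": 0, "turn": 0},
])

```text
time_s: 20.63
ee_pos: [0.6629, -0.004, 0.1243]
tcp_rot: [[-0.85, 0.527, -0.002], [0.527, 0.85, 0.0], [0.001, -0.001, -1.0]]
wrist_force: [-0.6, 0.1, 0.6]
gripper_width: 0.485
gripper_force: 25.7
```

servo_tool([
  {"dx": 0, "dy": 0, "dz": 0, "turn": -4.8},
  {"dx": 0, "dy": 0, "dz": 0, "turn": 0},
  {"dx": 0, "dy": 0, "dz": 0, "turn": 0},
  {"dx": 0, "dy": 0, "dz": 0, "turn": 0},
])

```text
time_s: 20.97
ee_pos: [0.6617, -0.0053, 0.1248]
tcp_rot: [[-0.889, 0.457, -0.002], [0.457, 0.889, -0.0], [0.001, -0.001, -1.0]]
wrist_force: [0.2, -0.2, -0.4]
gripper_width: 0.485
gripper_force: 25.7
```

```bash
python3 go.py .663 -.0055 .034 153;  python3 - <<'E'
from h import *
p,d=optics.camera("side"); cv2.imwrite("pics/s3.png",p[140:440,130:530,::-1])
E
```

```text
t 20.9667 pos [ 0.6617 -0.0053  0.1248] head 152.8084564120057 tilt [-0.0016 -0.     -1.    ] F [ 0.2207 -0.2038 -0.4387] w 41.38675113008318 25.725980401039124
shift, present axes [-0.0013  0.0005  0.0908] | turn -0.19154358799428906 | shift, axes after turn [-0.0012  0.0004  0.0908] q [ -3.0829  36.0641  95.7023  -0.0085  48.325  -65.8857]
```

View pics/s3.png

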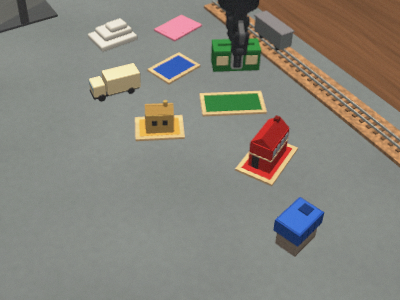

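The shelter hangs level at about (236,55). I'll lower it.

servo_tool([
  {"dx": -0.0008, "dy": 0.0003, "dz": 0.02, "turn": -0.2},
  {"dx": 0, "dy": 0, "dz": 0.025, "turn": 0},
  {"dx": 0, "dy": 0, "dz": 0.02, "turn": 0},
  {"dx": 0, "dy": 0, "dz": 0.015, "turn": 0},
  {"dx": 0, "dy": 0, "dz": 0.007, "turn": 0},
  {"dx": 0, "dy": 0, "dz": 0.003, "turn": 0},
  {"dx": 0, "dy": 0, "dz": 0.0015, "turn": 0},
  {"dx": 0, "dy": 0, "dz": 0.001, "turn": 0},
  {"dx": 0, "dy": 0, "dz": 0, "turn": 0},
  {"dx": 0, "dy": 0, "dz": 0, "turn": 0},
])

```text
time_s: 21.85
ee_pos: [0.6642, -0.0051, 0.0339]
tcp_rot: [[-0.892, 0.452, 0.001], [0.452, 0.892, -0.0], [-0.001, 0.001, -1.0]]
wrist_force: [0.7, -0.2, -0.4]
gripper_width: 0.488
gripper_force: 25.7
```

servo_tool([
  {"dx": 0, "dy": 0, "dz": 0.0005, "turn": 0},
  {"dx": 0, "dy": 0, "dz": 0, "turn": 0},
  {"dx": 0, "dy": 0, "dz": 0, "turn": 0},
])

```text
time_s: 22.1
ee_pos: [0.6637, -0.005, 0.0328]
tcp_rot: [[-0.892, 0.451, 0.0], [0.451, 0.892, -0.0], [-0.0, 0.0, -1.0]]
wrist_force: [0.1, 0.4, -1.3]
gripper_width: 0.486
gripper_force: 25.7
```

```bash
python3 go.py .663 -.0055 .031 153
```

```text
t 22.1 pos [ 0.6637 -0.005   0.0328] head 153.16111637400823 tilt [ 0.0003 -0.     -1.    ] F [ 0.0593  0.3891 -1.3325] w 41.514611327325795 25.735768675804138
shift, present axes [ 0.0004 -0.0008  0.0018] | turn 0.16111637400823042 | shift, axes after turn [ 0.0004 -0.0008  0.0018] q [ -3.049   43.0957  97.8495   0.0001  39.0358 -66.2102]
```

servo_tool([
  {"dx": 0.0004, "dy": -0.0007, "dz": 0.0012, "turn": 0},
  {"dx": 0, "dy": 0, "dz": 0, "turn": 0},
  {"dx": 0, "dy": 0, "dz": 0, "turn": 0},
])

```text
time_s: 22.35
ee_pos: [0.6629, -0.0055, 0.0312]
tcp_rot: [[-0.892, 0.451, -0.0], [0.451, 0.892, -0.0], [0.0, -0.0, -1.0]]
wrist_force: [-0.1, 0.9, -0.7]
gripper_width: 0.483
gripper_force: 25.7
```

servo_tool([
  {"dx": 0, "dy": 0, "dz": 0.0005, "turn": 0},
  {"dx": 0, "dy": 0, "dz": 0, "turn": 0},
  {"dx": 0, "dy": 0, "dz": 0, "turn": 0},
])

```text
time_s: 22.6
ee_pos: [0.6629, -0.0054, 0.0311]
tcp_rot: [[-0.892, 0.451, 0.0], [0.451, 0.892, -0.0], [-0.0, -0.0, -1.0]]
wrist_force: [-2.4, -0.2, 5.9]
gripper_width: 0.487
gripper_force: 26.0
```

servo_tool([
  {"dx": 0, "dy": 0, "dz": 0, "turn": 0},
  {"dx": 0, "dy": 0, "dz": 0, "turn": 0},
  {"dx": 0, "dy": 0, "dz": 0, "turn": 0},
  {"dx": 0, "dy": 0, "dz": 0, "turn": 0},
  {"dx": 0, "dy": 0, "dz": 0, "turn": 0},
  {"dx": 0, "dy": 0, "dz": 0, "turn": 0},
], claw=0.062)

```text
time_s: 23.1
ee_pos: [0.6629, -0.0055, 0.0308]
tcp_rot: [[-0.892, 0.451, -0.0], [0.451, 0.892, -0.0], [0.0, -0.0, -1.0]]
wrist_force: [0.1, 0.1, -0.5]
gripper_width: 0.727
gripper_force: 0.0
```

servo_tool([
  {"dx": 0, "dy": 0, "dz": -0.01, "turn": 0},
  {"dx": 0, "dy": 0, "dz": -0.02, "turn": 0},
  {"dx": 0, "dy": 0, "dz": -0.03, "turn": 0},
  {"dx": 0, "dy": 0, "dz": -0.03, "turn": 0},
  {"dx": 0, "dy": 0, "dz": -0.03, "turn": 0},
  {"dx": 0, "dy": 0, "dz": -0.01, "turn": 0},
  {"dx": 0, "dy": 0, "dz": 0, "turn": 0},
])

```text
time_s: 23.68
ee_pos: [0.6647, -0.0056, 0.1648]
tcp_rot: [[-0.892, 0.451, 0.006], [0.451, 0.892, -0.0], [-0.005, 0.002, -1.0]]
wrist_force: [0.5, 0.3, 0.2]
gripper_width: 0.728
gripper_force: 0.0
```

servo_tool([
  {"dx": -0.0053, "dy": -0.0354, "dz": 0, "turn": 0},
  {"dx": -0.0053, "dy": -0.0354, "dz": 0, "turn": 0},
  {"dx": -0.0053, "dy": -0.0354, "dz": 0, "turn": 0},
  {"dx": -0.0053, "dy": -0.0354, "dz": 0, "turn": 0},
  {"dx": -0.0053, "dy": -0.0354, "dz": 0, "turn": 0},
  {"dx": -0.0053, "dy": -0.0354, "dz": 0, "turn": 0},
  {"dx": -0.0053, "dy": -0.0354, "dz": 0, "turn": 0},
  {"dx": -0.0053, "dy": -0.0354, "dz": 0, "turn": 0},
  {"dx": -0.0053, "dy": -0.0354, "dz": 0, "turn": 0},
  {"dx": -0.0053, "dy": -0.0354, "dz": 0, "turn": 0},
], claw=0.085)

```text
time_s: 24.52
ee_pos: [0.549, -0.3465, 0.1599]
tcp_rot: [[-0.892, 0.451, -0.001], [0.451, 0.892, 0.001], [0.001, 0.0, -1.0]]
wrist_force: [1.0, -0.1, 1.4]
gripper_width: 0.991
gripper_force: 0.0
```

servo_tool([
  {"dx": 0, "dy": 0, "dz": 0, "turn": -6},
  {"dx": 0, "dy": 0, "dz": 0, "turn": -6},
  {"dx": 0, "dy": 0, "dz": 0, "turn": -6},
  {"dx": 0, "dy": 0, "dz": 0, "turn": -6},
  {"dx": 0, "dy": 0, "dz": 0, "turn": -6},
  {"dx": 0, "dy": 0, "dz": 0, "turn": -6},
  {"dx": 0, "dy": 0, "dz": 0, "turn": -6},
  {"dx": 0, "dy": 0, "dz": 0, "turn": 0},
  {"dx": 0, "dy": 0, "dz": 0, "turn": 0},
  {"dx": 0, "dy": 0, "dz": 0, "turn": 0},
])

```text
time_s: 25.35
ee_pos: [0.5501, -0.3451, 0.1603]
tcp_rot: [[-0.966, -0.258, -0.001], [-0.258, 0.966, 0.0], [0.001, 0.001, -1.0]]
wrist_force: [-0.4, -0.1, -0.8]
gripper_width: 0.997
gripper_force: 0.0
```

```bash
python3 go.py .5507 -.3455 .045 194.9
```

```text
t 25.35 pos [ 0.5501 -0.3451  0.1603] head 194.9498053002524 tilt [-0.0007  0.0005 -1.    ] F [-0.3773 -0.0789 -0.8328] w 85.16653388078156 0.0
shift, present axes [-0.0005 -0.0006  0.1153] | turn 0.0498053002523875 | shift, axes after turn [-0.0004 -0.0006  0.1153] q [ -34.7711   32.7586   96.1177   -0.0004   51.1707 -139.7207]
```

servo_tool([
  {"dx": -0.0003, "dy": -0.0005, "dz": 0.02, "turn": 0},
  {"dx": 0, "dy": 0, "dz": 0.03, "turn": 0},
  {"dx": 0, "dy": 0, "dz": 0.025, "turn": 0},
  {"dx": 0, "dy": 0, "dz": 0.02, "turn": 0},
  {"dx": 0, "dy": 0, "dz": 0.012, "turn": 0},
  {"dx": 0, "dy": 0, "dz": 0.005, "turn": 0},
  {"dx": 0, "dy": 0, "dz": 0.003, "turn": 0},
  {"dx": 0, "dy": 0, "dz": 0, "turn": 0},
  {"dx": 0, "dy": 0, "dz": 0, "turn": 0},
])

```text
time_s: 26.1
ee_pos: [0.5514, -0.3461, 0.0468]
tcp_rot: [[-0.965, -0.261, 0.001], [-0.261, 0.965, -0.001], [-0.001, -0.001, -1.0]]
wrist_force: [0.1, 0.8, -1.0]
gripper_width: 0.999
gripper_force: 0.0
```

servo_tool([
  {"dx": 0, "dy": 0, "dz": 0, "turn": 0},
  {"dx": 0, "dy": 0, "dz": 0, "turn": 0},
  {"dx": 0, "dy": 0, "dz": 0, "turn": 0},
  {"dx": 0, "dy": 0, "dz": 0, "turn": 0},
  {"dx": 0, "dy": 0, "dz": 0, "turn": 0},
  {"dx": 0, "dy": 0, "dz": 0, "turn": 0},
  {"dx": 0, "dy": 0, "dz": 0, "turn": 0},
  {"dx": 0, "dy": 0, "dz": 0, "turn": 0},
  {"dx": 0, "dy": 0, "dz": 0, "turn": 0},
  {"dx": 0, "dy": 0, "dz": 0, "turn": 0},
], claw=0.034, squeeze=30)

```text
time_s: 26.93
ee_pos: [0.5512, -0.3459, 0.0466]
tcp_rot: [[-0.965, -0.261, 0.001], [-0.261, 0.965, -0.001], [-0.001, -0.001, -1.0]]
wrist_force: [-0.5, 0.5, 6.2]
gripper_width: 0.558
gripper_force: 30.6
```

```bash
python3 go.py .6214 .1647 .05 193.3
```

```text
t 26.9333 pos [ 0.5512 -0.3459  0.0466] head 195.15759858723038 tilt [ 0.0008 -0.0006 -1.    ] F [-0.5288  0.4799  6.1664] w 47.64147110829613 30.571991801261902
shift, present axes [-0.2013  0.4745 -0.0037] | turn 1.8575985872303136 | shift, axes after turn [-0.1858  0.4808 -0.0034] q [ -34.7813   41.2359   99.5361   -0.0007   39.1709 -139.9384]
```

servo_tool([
  {"dx": 0, "dy": 0, "dz": -0.01, "turn": 0},
  {"dx": 0, "dy": 0, "dz": -0.02, "turn": 0},
  {"dx": 0, "dy": 0, "dz": -0.03, "turn": 0},
  {"dx": 0, "dy": 0, "dz": -0.03, "turn": 0},
  {"dx": 0, "dy": 0, "dz": -0.02, "turn": 0},
  {"dx": 0, "dy": 0, "dz": -0.01, "turn": 0},
  {"dx": 0, "dy": 0, "dz": 0, "turn": 0},
])

```text
time_s: 27.52
ee_pos: [0.5519, -0.3464, 0.1686]
tcp_rot: [[-0.965, -0.262, 0.003], [-0.262, 0.965, -0.002], [-0.003, -0.003, -1.0]]
wrist_force: [0.6, 0.5, -0.8]
gripper_width: 0.557
gripper_force: 31.6
```

servo_tool([
  {"dx": -0.0126, "dy": 0.0297, "dz": 0, "turn": 0},
  {"dx": -0.0126, "dy": 0.0297, "dz": 0, "turn": 0},
  {"dx": -0.0126, "dy": 0.0297, "dz": 0, "turn": 0},
  {"dx": -0.0126, "dy": 0.0297, "dz": 0, "turn": 0},
  {"dx": -0.0126, "dy": 0.0297, "dz": 0, "turn": 0},
  {"dx": -0.0126, "dy": 0.0297, "dz": 0, "turn": 0},
  {"dx": -0.0126, "dy": 0.0297, "dz": 0, "turn": 0},
  {"dx": -0.0126, "dy": 0.0297, "dz": 0, "turn": 0},
  {"dx": -0.0126, "dy": 0.0297, "dz": 0, "turn": 0},
  {"dx": -0.0126, "dy": 0.0297, "dz": 0, "turn": 0},
])

```text
time_s: 28.35
ee_pos: [0.5939, -0.0244, 0.1643]
tcp_rot: [[-0.965, -0.261, -0.002], [-0.261, 0.965, 0.0], [0.002, 0.001, -1.0]]
wrist_force: [0.3, -0.9, -1.3]
gripper_width: 0.557
gripper_force: 31.6
```

servo_tool([
  {"dx": -0.0126, "dy": 0.0296, "dz": 0, "turn": 0},
  {"dx": -0.0126, "dy": 0.0296, "dz": 0, "turn": 0},
  {"dx": -0.0126, "dy": 0.0296, "dz": 0, "turn": 0},
  {"dx": -0.0126, "dy": 0.0296, "dz": 0, "turn": 0},
  {"dx": -0.0126, "dy": 0.0296, "dz": 0, "turn": 0},
  {"dx": -0.0126, "dy": 0.0296, "dz": 0, "turn": 0},
  {"dx": 0, "dy": 0, "dz": 0, "turn": 1.9},
  {"dx": 0, "dy": 0, "dz": 0, "turn": 0},
  {"dx": 0, "dy": 0, "dz": 0, "turn": 0},
  {"dx": 0, "dy": 0, "dz": 0, "turn": 0},
])

```text
time_s: 29.18
ee_pos: [0.6207, 0.1642, 0.1649]
tcp_rot: [[-0.973, -0.23, -0.002], [-0.23, 0.973, -0.001], [0.002, -0.0, -1.0]]
wrist_force: [-0.4, -0.9, -1.2]
gripper_width: 0.556
gripper_force: 31.8
```

```bash
python3 go.py .6214 .1647 .055 193.3; python3 - <<'E'
from h import *
p,d=optics.camera("side"); cv2.imwrite("pics/s4.png",p[100:400,130:530,::-1])
E
```

```text
t 29.1833 pos [0.6207 0.1642 0.1649] head 193.28031899550078 tilt [-0.0015 -0.0005 -1.    ] F [-0.3694 -0.8869 -1.1702] w 47.48995892791964 31.759573817253113
shift, present axes [-0.001   0.0003  0.1099] | turn -0.01968100449926169 | shift, axes after turn [-0.0008  0.0003  0.1099] q [ 12.1211  31.9466  96.9157  -0.0127  51.2296 -91.1513]
```

View pics/s4.png

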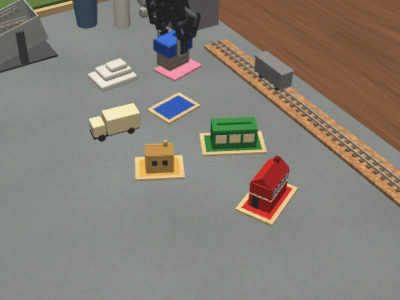

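The tank hangs level above the blue plot at about (172,50). The shelter stands on green at (233,135). I'll lower the tank.

servo_tool([
  {"dx": -0.0004, "dy": 0.0003, "dz": 0.025, "turn": 0},
  {"dx": 0, "dy": 0, "dz": 0.03, "turn": 0},
  {"dx": 0, "dy": 0, "dz": 0.025, "turn": 0},
  {"dx": 0, "dy": 0, "dz": 0.015, "turn": 0},
  {"dx": 0, "dy": 0, "dz": 0.009, "turn": 0},
  {"dx": 0, "dy": 0, "dz": 0.005, "turn": 0},
  {"dx": 0, "dy": 0, "dz": 0.002, "turn": 0},
  {"dx": 0, "dy": 0, "dz": 0, "turn": 0},
  {"dx": 0, "dy": 0, "dz": 0, "turn": 0},
  {"dx": 0, "dy": 0, "dz": 0, "turn": 0},
])

```text
time_s: 30.07
ee_pos: [0.6222, 0.1656, 0.0559]
tcp_rot: [[-0.973, -0.229, 0.002], [-0.229, 0.973, 0.0], [-0.002, -0.0, -1.0]]
wrist_force: [0.4, 0.3, -1.0]
gripper_width: 0.557
gripper_force: 31.8
```

```bash
python3 go.py .6214 .1647 .0516 193.3
```

```text
t 30.0667 pos [0.6222 0.1656 0.0559] head 193.26433083253406 tilt [ 0.0015  0.0003 -1.    ] F [ 0.4158  0.2864 -0.988 ] w 47.53698310554594 31.772282123565674
shift, present axes [ 0.001  -0.0007  0.0043] | turn -0.035669167465925966 | shift, axes after turn [ 0.001  -0.0007  0.0043] q [ 12.2069  40.0829 100.3601  -0.0027  39.468  -91.0553]
```

servo_tool([
  {"dx": 0.0005, "dy": -0.0006, "dz": 0.0015, "turn": 0},
  {"dx": 0, "dy": 0, "dz": 0.001, "turn": 0},
  {"dx": 0, "dy": 0, "dz": 0.0005, "turn": 0},
  {"dx": 0, "dy": 0, "dz": 0, "turn": 0},
])

```text
time_s: 30.4
ee_pos: [0.6212, 0.1649, 0.0518]
tcp_rot: [[-0.973, -0.229, -0.0], [-0.229, 0.973, -0.0], [0.0, 0.0, -1.0]]
wrist_force: [0.4, -0.7, -1.6]
gripper_width: 0.557
gripper_force: 31.8
```

servo_tool([
  {"dx": 0, "dy": 0, "dz": 0.0007, "turn": 0},
  {"dx": 0, "dy": 0, "dz": 0, "turn": 0},
  {"dx": 0, "dy": 0, "dz": 0, "turn": 0},
])

```text
time_s: 30.65
ee_pos: [0.6213, 0.1648, 0.0516]
tcp_rot: [[-0.973, -0.229, 0.0], [-0.229, 0.973, 0.0], [-0.0, -0.0, -1.0]]
wrist_force: [-2.4, -1.0, 7.9]
gripper_width: 0.557
gripper_force: 32.7
```

servo_tool([
  {"dx": 0, "dy": 0, "dz": 0, "turn": 0},
  {"dx": 0, "dy": 0, "dz": 0, "turn": 0},
  {"dx": 0, "dy": 0, "dz": 0, "turn": 0},
  {"dx": 0, "dy": 0, "dz": 0, "turn": 0},
  {"dx": 0, "dy": 0, "dz": 0, "turn": 0},
  {"dx": 0, "dy": 0, "dz": 0, "turn": 0},
], claw=0.07)

```text
time_s: 31.15
ee_pos: [0.6212, 0.1648, 0.051]
tcp_rot: [[-0.973, -0.229, -0.0], [-0.229, 0.973, -0.0], [0.0, 0.0, -1.0]]
wrist_force: [-0.8, 0.1, -0.2]
gripper_width: 0.82
gripper_force: 0.0
```

servo_tool([
  {"dx": 0, "dy": 0, "dz": -0.01, "turn": 0},
  {"dx": 0, "dy": 0, "dz": -0.02, "turn": 0},
  {"dx": 0, "dy": 0, "dz": -0.03, "turn": 0},
  {"dx": 0, "dy": 0, "dz": -0.03, "turn": 0},
  {"dx": 0, "dy": 0, "dz": -0.03, "turn": 0},
  {"dx": 0, "dy": 0, "dz": -0.03, "turn": 0},
  {"dx": 0, "dy": 0, "dz": -0.03, "turn": 0},
  {"dx": 0, "dy": 0, "dz": -0.02, "turn": 0},
])

```text
time_s: 31.82
ee_pos: [0.6218, 0.165, 0.2551]
tcp_rot: [[-0.973, -0.229, 0.003], [-0.229, 0.973, 0.001], [-0.003, -0.0, -1.0]]
wrist_force: [1.1, -0.0, 0.7]
gripper_width: 0.824
gripper_force: 0.0
```

servo_tool([
  {"dx": 0.0165, "dy": 0.0295, "dz": 0, "turn": 0},
  {"dx": 0.0165, "dy": 0.0295, "dz": 0, "turn": 0},
  {"dx": 0.0165, "dy": 0.0295, "dz": 0, "turn": 0},
  {"dx": 0.0165, "dy": 0.0295, "dz": 0, "turn": 0},
  {"dx": 0.0165, "dy": 0.0295, "dz": 0, "turn": 0},
  {"dx": 0.0165, "dy": 0.0295, "dz": 0, "turn": 0},
  {"dx": 0.0165, "dy": 0.0295, "dz": 0, "turn": 0},
  {"dx": 0.0165, "dy": 0.0295, "dz": 0, "turn": 0},
  {"dx": 0.0165, "dy": 0.0295, "dz": 0, "turn": 0},
])

```text
time_s: 32.57
ee_pos: [0.4145, 0.3902, 0.252]
tcp_rot: [[-0.973, -0.229, 0.001], [-0.229, 0.973, 0.001], [-0.001, 0.0, -1.0]]
wrist_force: [0.4, 0.3, 0.2]
gripper_width: 0.818
gripper_force: 0.0
```

servo_tool([
  {"dx": 0.0165, "dy": 0.0295, "dz": 0, "turn": 0},
  {"dx": 0.0165, "dy": 0.0295, "dz": 0, "turn": 0},
  {"dx": 0.0165, "dy": 0.0295, "dz": 0, "turn": 0},
  {"dx": 0.0165, "dy": 0.0295, "dz": 0, "turn": 0},
  {"dx": 0.0165, "dy": 0.0295, "dz": 0, "turn": 0},
  {"dx": 0.0165, "dy": 0.0295, "dz": 0, "turn": 0},
  {"dx": 0.0165, "dy": 0.0295, "dz": 0, "turn": 0},
  {"dx": 0.0165, "dy": 0.0295, "dz": 0, "turn": 0},
  {"dx": 0.0165, "dy": 0.0295, "dz": 0, "turn": 0},
  {"dx": 0, "dy": 0, "dz": 0, "turn": 0},
])

```text
time_s: 33.4
ee_pos: [0.2064, 0.6172, 0.2519]
tcp_rot: [[-0.973, -0.232, -0.001], [-0.232, 0.973, 0.002], [0.0, 0.002, -1.0]]
wrist_force: [-0.3, -1.6, 0.0]
gripper_width: 0.82
gripper_force: 0.0
```

```bash
python3 - <<'E'
from h import *
p,d=optics.camera("top"); cv2.imwrite("pics/t5.png",p[:,:,::-1])
T={"red":(624.5,-173.2,26.8),"brass":(496,4.7,-26.7),"green":(662.2,-5.1,-27),"blue":(621.4,164.7,13.3)}
Z={"red":.055,"brass":.047,"green":.045,"blue":.057}
for c in T:
    for m in comps(p,c,(140,540,150,370)):
        P=cloud("top",d,m); P=P[P[:,2]>Z[c]]
        if len(P)>100: print(c,len(P),P[:,2].max(),rect(P[:,:2]),"plot",T[c])
E
```

```text
red 770 0.08758381126934295 (array([ 624.2806, -171.8686]), 70.63516235351562, 44.46607971191406, 27.005041122436523) plot (624.5, -173.2, 26.8)
brass 520 0.07144124129546844 (array([496.9418,   3.0999]), 54.5710334777832, 35.86534881591797, -26.595226287841797) plot (496, 4.7, -26.7)
green 809 0.0582111741580457 (array([661.4096,  -6.4577]), 88.25479888916016, 40.32424545288086, -25.76043701171875) plot (662.2, -5.1, -27)
blue 759 0.07084387138166583 (array([621.2607, 163.6556]), 65.59468078613281, 46.59877014160156, 13.563612937927246) plot (621.4, 164.7, 13.3)
```

View pics/t5.png

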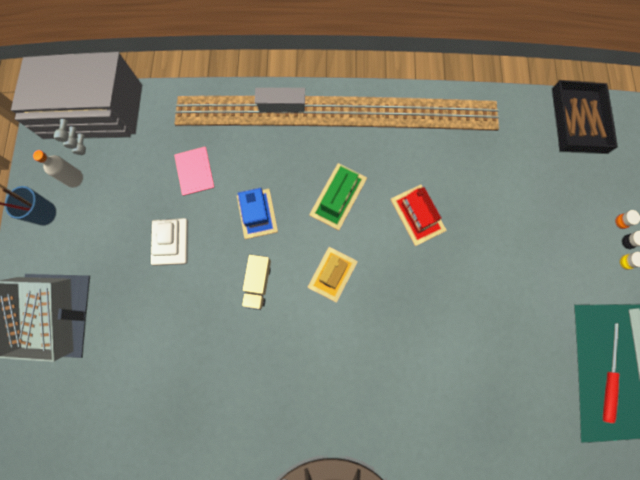

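The top view shows each building upright on its own plot, within about 2 mm and 1.5° of the plot's centre and long side. The lorry at (256,282) and the hill at (168,242) have not moved. I'm handing in the job.

```bash
python3 -c "
from rig import close_job; print(close_job())"
```

```text
the job is handed in; nothing more can be done
None
```

All four buildings stand upright on their own plots, within about 2 mm and 1.5° of centre and alignment, the lorry and hill were left where they stood, and the job was handed in at about 33 s.

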